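Find the full sample box by its weight and pack it

ROBOT

A 6-joint arm with a two-finger parallel gripper is mounted at the origin on the work surface. World frame = base frame: x ahead of the robot, y to its left, z up, the work surface at z = 0. Lengths are in m, angles in rad, forces in N, time in s.
With the tool pointing down it reaches from about 0.275 to 1 m from the base axis. Payload 8.4 kg.
Tool frame: the origin (TCP) lies on the centre line of the jaws, within the pads' length; the fingertips stand 17 mm ahead of it and the grasp point (between the pads) lies 2 mm behind it (bot.tcp_to_tips is the z of the fingertips in the tool frame, in m); z points along the fingers, y is the line along which they close (so a half turn about z gives the same grasp; the last joint's range is limited). The gripper opens to 85 mm and grips with 20 to 120 N. Pads are 22 mm wide; open, the fingers measure 114 mm over their backs; the gripper's body (76 mm by 85 mm) begins 54 mm behind the grasp point. The pads swing forward as they close: fully open they stand 13 mm farther back than shut.
Start: joints at [-1.203, 0.353, 1.633, -0, 1.155, -0.002], TCP at [0.226, -0.583, 0.248] pointing down, gripper open.
Joint ranges: [-2.63, 2.63], [-0.92, 2.1], [0.06, 2.66], [-1.3, 4.44], [0, 2.69], [-3.02, 3.02]. Speed limits (rad/s): [2.22, 2.22, 2.79, 3.14, 3.14, 3.14].

INTERFACE

Orientations are given as a unit quaternion [x, y, z, w].
In Python, from workcell import bot, hand, kinematics, get_obs, vision, hand_in gives the robot as it stands. The module is installed in compiled form; this text tells all that it offers. Calls block until the motion is done:
- bot.reach(position, orientation): joint-space move of the TCP to a pose.
- bot.servo_line(position, ori=None, velocity=0.15): straight line of the TCP; ori=None keeps the orientation; velocity is the mean speed in m/s.
- bot.goto_joints(angles): joint-space move.
- hand.move_gripper(opening, strength=None): finger opening in m; strength is the grip in N (None keeps the last); returns when the fingers have stopped.
- bot.dwell(seconds).
- kinematics.solve_ik(position, orientation): joint angles nearest the present ones, or None.
- get_obs(): the state.
- vision.read_camera(name): name is "scene" or "top" or "wrist"; returns a dict with "frame" (400x640x3 uint8, red, green, blue), "intrinsics" (3x3 intrinsics, pixels), "view" (4x4, takes a point from world to camera coordinates). Camera axes: x right, y down, z forward; pixel columns grow to the right and rows downward; lengths in m; the calibration is good to about 2 mm. A picture is of the moment at which its call begins. There is no depth.
A pose or a line that the arm cannot do raises bot.IKError and nothing moves.
- hand_in(): hands the job in, once; it reports no verdict.
The state is a dict: "time_s": time; "joint_pos": joint angles; "joint_vel": joint speeds; "joint_efforts": joint torques, N m; "position": TCP position; "orientation": TCP orientation; "wrist_force": force on the tool from outside, world axes, zero at the start; "ft_torque": the same for the moment, N m; "gripper_width": finger opening in m.
Only numpy, scipy, OpenCV 4.12 (cv2) and the standard library are available. Lean on these libraries where they do the work, as an engineer would, in place of code of your own. Each camera call takes 0.05 s, during which the arm holds its last target. There are 200 camera calls.

TASK

One of the three look-alike sample boxes on the steel tray is full and much heavier than the other two, which are empty: feel which it is, stand it on the sprung floor of the transport case, and then shut the case's lid fully. Leave the two empty boxes standing on the tray, keep all the boxes upright throughout, set every box right down before letting go of it rather than dropping it, and do not shift or knock over the bottle, the tube pack or the glove box.

Things in the scene. Friction and masses are not known exactly. Their poses are not given: they have to be found in the camera images.
- box_a: One of three identical closed white sample boxes, 84 (x) x 60 (y) x 58 mm, with a grip rib on its top along its x axis: 60 long, 22 wide, 26 mm high (top 84 mm above the underside). Origin at the centre of the underside, z up. An empty one weighs about 0.15 kg, the full one 0.45 to 0.65 kg, balanced about its centre; any of the three may be the full one.
- box_b: One of three identical closed white sample boxes, 84 (x) x 60 (y) x 58 mm, with a grip rib on its top along its x axis: 60 long, 22 wide, 26 mm high (top 84 mm above the underside). Origin at the centre of the underside, z up. An empty one weighs about 0.15 kg, the full one 0.45 to 0.65 kg, balanced about its centre; any of the three may be the full one.
- box_c: One of three identical closed white sample boxes, 84 (x) x 60 (y) x 58 mm, with a grip rib on its top along its x axis: 60 long, 22 wide, 26 mm high (top 84 mm above the underside). Origin at the centre of the underside, z up. An empty one weighs about 0.15 kg, the full one 0.45 to 0.65 kg, balanced about its centre; any of the three may be the full one.
- tray: Fixed low steel tray, 300 (x) x 280 (y) mm, rim 12 mm high, floor 4 mm thick; origin at the centre of its underside. The boxes and the bottle stand on its floor, one in each quarter, in any order.
- case: Fixed grey transport case, open at the top, outside 126 (x) x 116 (y) x 114 mm high, walls 6 mm; origin at the centre of its underside. A box fits with its x axis along the case's x axis (either way round). It stands to the left or the right of the tray; its lid is hinged on its +x rim.
- cradle (a joint): Sprung floor plate of the case, 110 x 100 mm: 0 = up, positive = pushed down (m), at most 0.006. A full box resting on it sinks it by over 4 mm, an empty one does not move it.
- cradle_top (a point): Centre of the top face of the sprung floor; 21 mm above the case's underside while up.
- lid (a joint): Case lid angle (rad): 0 = shut flat on the rim, 1.57 = upright. Starts open. The hinge is stiff, so the lid stays where it is left. It covers the case's top and is 8 mm thick.
- lid_hinge (a point): Point on the lid's hinge line, at the middle of the case's +x rim; the hinge line runs along the case's y axis.
- lid_handle (a point): Grip point of the small knob on the lid's outer face near its free edge.
- bottle: Bystander: green bottle standing on the tray, 60 mm across, 165 mm high; origin at the centre of its underside. Leave alone.
- tube_pack: Bystander: foam block full of capped tubes, 124 x 124 x 96 mm; origin at the centre of its underside. Stands on the other side of the tray from the case. Leave alone.
- glove_box: Bystander: cardboard glove box, 70 (x) x 200 (y) x 80 mm with the glove (blue) sticking out, beyond the tray; origin at the centre of its underside. Leave alone.
There are look-alikes about, which are no part of the job. Leave any turquoise or yellow look-alike of the box_c alone. What is shaped like the case but green or orange is not meant.

How it is judged:
By the outcome, as a careful person would: the job done as asked, in the order asked, and still so for the second after the job is handed in, with the robot touching nothing.
It also fails if it takes over 72 s, if anything falls off the work surface, if the arm or the gripper's body presses on something with over 40 N, if the wrist force passes 120 N, or if a joint passes its speed limit or range.

## Working session

There is one attempt and no reset: what is moved stays moved. The work goes in short steps, each a Python script; the robot and the scene stay as the last script left them, time stands still between calls to the robot, and variables do not carry over. Pictures are saved under pics/ and viewed, on a budget of 10 in all, crops included, one or two more only if the job needs it, and the job is handed in when it is done.

```bash
mkdir -p pics; python3 - <<'E'
from workcell import *
import cv2,numpy as np
for n in("scene","top"):
    r=vision.read_camera(n); cv2.imwrite(f"pics/{n}0.png",r["frame"][:,:,::-1]); np.savez(f"pics/{n}0.npz",**r)
    print(n,r["intrinsics"].tolist(),np.round(r["view"],4).tolist())
o=get_obs();print(o)
E
```

```text
scene [[375.5355235187594, 0.0, 324.66165999016044], [0.0, 375.5355235187594, 197.7048313060255], [0.0, 0.0, 1.0]] [[0.3261, 0.9452, 0.0137, -0.2466], [0.6043, -0.1973, -0.772, -0.2125], [-0.727, 0.26, -0.6355, 1.4568], [0.0, 0.0, 0.0, 1.0]]
top [[507.6334739184221, 0.0, 323.90650428605994], [0.0, 507.6334739184221, 204.79795625215274], [0.0, 0.0, 1.0]] [[-0.02, -0.9998, 0.0072, 0.0842], [-0.9963, 0.0193, -0.0837, 0.5255], [0.0835, -0.0089, -0.9965, 1.6282], [0.0, 0.0, 0.0, 1.0]]
{'time_s': 0.1, 'joint_pos': array([-1.20341706e+00,  3.53588975e-01,  1.63404848e+00,  3.51761179e-05,
        1.15518753e+00, -2.39686340e-03]), 'joint_vel': array([ 0.0002418 , -0.00153168, -0.00100664,  0.00141828,  0.00234614,
        0.00011109]), 'joint_efforts': array([ 1.32182482e-03, -6.06355548e+01, -3.42818499e+01,  5.22542905e-05,
        3.86002226e-03, -6.19543712e-06]), 'position': array([ 0.22574852, -0.582381  ,  0.24763527]), 'orientation': array([ 9.82957955e-01,  1.83829484e-01, -9.60023319e-05, -6.08852867e-04]), 'wrist_force': array([-0.06498741, -0.08889174, -0.26982998]), 'ft_torque': array([ 0.05276394,  0.00164579, -0.0097041 ]), 'gripper_width': 0.08518037827182227}
```

View pics/top0.png

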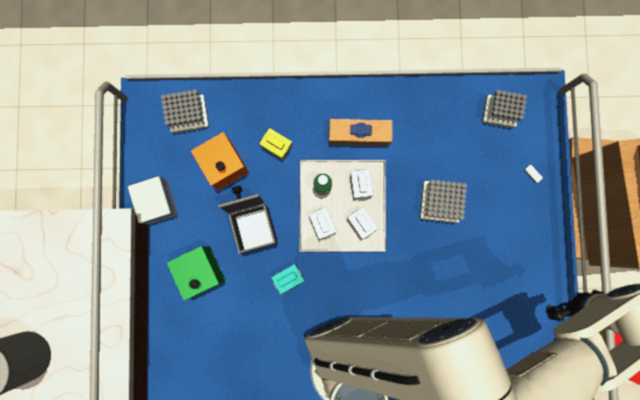

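View pics/scene0.png

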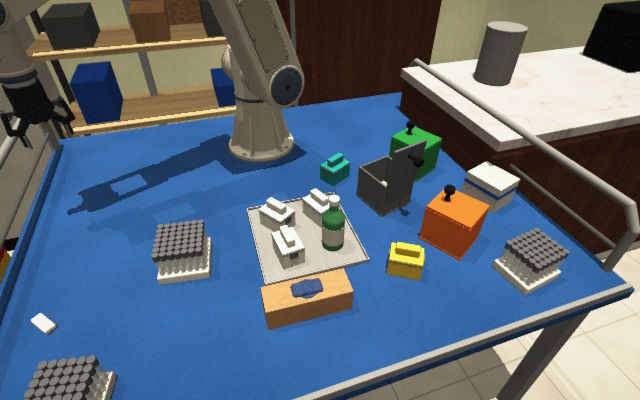

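The top view shows white boxes at (361,184), (322,223) and (362,223), and the bottle at (322,184). The case is at (250,228), with its lid open toward +x (image up). I'll move in for closer wrist views.

```bash
cat > h.py <<'E'
from workcell import *
import cv2,numpy as np
from scipy.spatial.transform import Rotation as R
def ray(r,u,v,z):
    K,V=r["intrinsics"],r["view"]; Rm,t=V[:3,:3],V[:3,3]
    c=-Rm.T@t; d=Rm.T@np.linalg.solve(K,[u,v,1.]); return c+d*(z-c[2])/d[2]
def proj(r,p):
    q=r["view"][:3,:3]@np.asarray(p)+r["view"][:3,3]; q=r["intrinsics"]@q; return q[:2]/q[2]
def down(yaw):  # tool y axis at (yaw+90deg) in world, mod 180
    return (R.from_euler('z',yaw)*R.from_quat([1,0,0,0])).as_quat()
def shot(n,f):
    r=vision.read_camera(n); np.savez(f"pics/{f}.npz",**r); cv2.imwrite(f"pics/{f}.png",r["frame"][:,:,::-1]); return r
def load(f): return dict(np.load(f"pics/{f}.npz"))
E
python3 - <<'E'
from h import *
r=load("top0")
for n,u,v,z in [("b1",361,184,.088),("b2",322,223,.088),("b3",362,223,.088),("bot",322,182,.16),("case",255,230,.021),("hinge",239,200,.114),("tray",342,206,.01),("pack",443,200,.096),("glove",361,130,.08)]: print(n,ray(r,u,v,z).round(3))
t=ray(r,342,206,.01)
for p,y,f in [((t[0]-.03,t[1],.36),0,"w1"),((.56,.20,.42),0,"w2")]:
    for yy in (0,np.pi/2,-np.pi/2,np.pi):
        try: bot.reach(p,down(yy)); break
        except bot.IKError: print("ik",p,yy)
    shot("wrist",f); o=get_obs(); print(o["time_s"],o["joint_pos"].round(2),yy)
    r=load(f); print(np.round(-r["view"][:3,:3].T@r["view"][:3,3],3), r["view"][2,:3].round(2))
E
python3 -c "
import cv2,numpy as np
cv2.imwrite('pics/w12.png',np.vstack([cv2.imread('pics/w%d.png'%i)[:, :] for i in (1,2)])[::1,::1][:800])
"
python3 -c "
import cv2,numpy as np
a=np.vstack([cv2.imread('pics/w%d.png'%i) for i in (1,2)]);cv2.imwrite('pics/w12.png',cv2.resize(a,(480,600),interpolation=cv2.INTER_AREA))"
```

```text
b1 [ 0.585 -0.043  0.088]
b2 [0.465 0.082 0.088]
b3 [ 0.462 -0.043  0.088]
bot [0.584 0.079 0.16 ]
case [0.45  0.298 0.021]
hinge [0.539 0.335 0.114]
tray [0.523 0.015 0.01 ]
pack [ 0.529 -0.296  0.096]
glove [ 0.758 -0.048  0.08 ]
2.5167 [ 0.03  0.05  1.77 -0.    1.33  1.6 ] 0
[0.561 0.014 0.486] [-0.27 -0.   -0.96]
3.4 [ 0.34  0.19  1.48 -0.    1.47  1.91] 0
[0.627 0.199 0.546] [-0.27 -0.   -0.96]
```

View pics/w12.png

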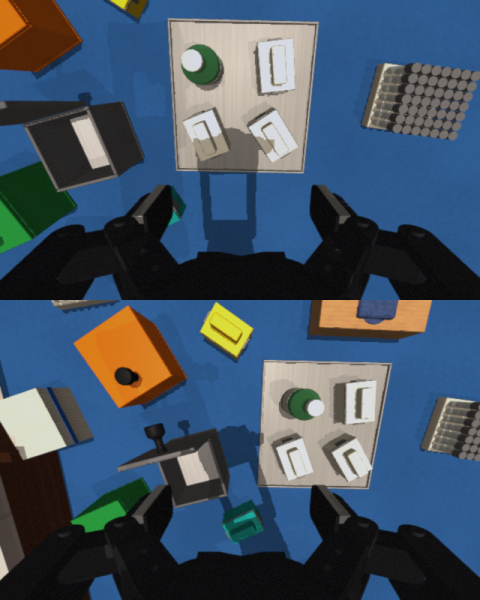

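Wrist views: the three boxes, the bottle and the open case with its lid on the far side are clear. Next I'll make enlarged crops for corner picking.

```bash
python3 - <<'E'
from h import *
a=cv2.imread("pics/w1.png")[20:235,220:430]; b=cv2.imread("pics/w2.png")[150:290,150:320]
a=cv2.resize(a,None,fx=2.75,fy=2.75,interpolation=cv2.INTER_CUBIC)
cv2.imwrite("pics/c1.png",a)
cv2.imwrite("pics/c2.png",cv2.resize(b,None,fx=4,fy=4,interpolation=cv2.INTER_CUBIC))
E
```

```text
(no output)
```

View pics/c1.png

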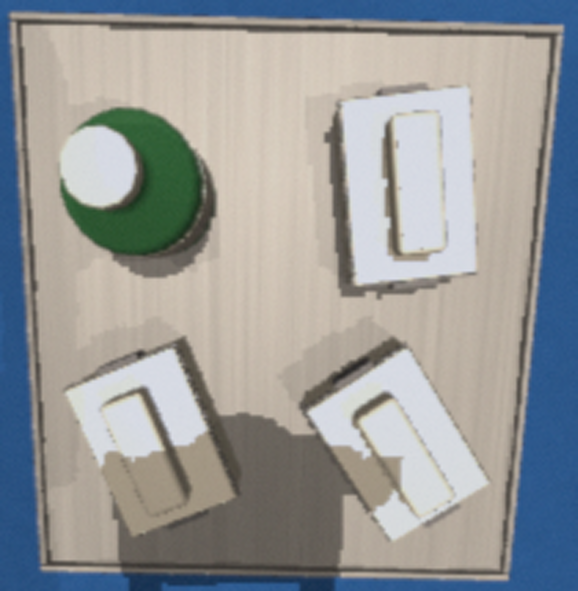

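View pics/c2.png

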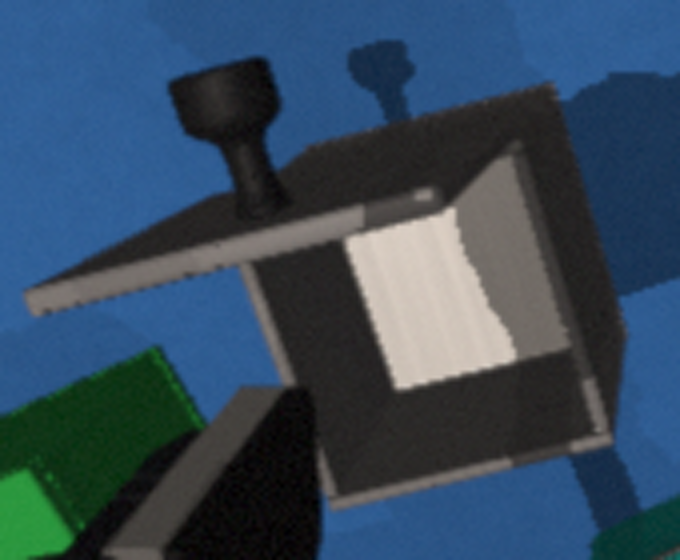

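The crops show all the body-top and rib corners. In c1 the boxes sit at about (405,188), (152,440) and (400,443). In c2 the case rim corners are (333,508), (611,441) and (520,146), and the lid's free edge runs (28,300) to (440,190).

```bash
python3 - <<'E'
from h import *
r=load("w1"); r2=load("w2")
B={"b1":([(340,102),(470,88),(478,272),(355,287)],[(395,112),(440,108),(444,250),(400,255)]),
"b2":([(66,390),(180,345),(238,494),(134,536)],[(103,400),(143,388),(188,500),(150,517)]),
"b3":([(306,410),(408,346),(490,486),(392,540)],[(360,415),(395,393),(453,495),(418,517)])}
for n,(a,b) in B.items():
    for pts,z in ((a,.062),(b,.088)):
        P=np.array([ray(r,220+u/2.75,20+v/2.75,z)[:2] for u,v in pts])
        d=(P[0]+P[1]-P[2]-P[3]); print(n,z,P.mean(0).round(4),"yaw",np.degrees(np.arctan2(d[1],d[0])).round(1),"len",np.round(np.linalg.norm(d)/2,3),np.round(np.linalg.norm(P[0]+P[3]-P[1]-P[2])/2,3))
C=[ray(r2,150+u/4,150+v/4,.114)[:2] for u,v in((333,508),(611,441),(520,146))]
e=C[1]-C[0];f=C[2]-C[1]
print(np.round(C,4),"lens y",np.linalg.norm(e),"x",np.linalg.norm(f),"yaw",np.degrees(np.arctan2(-e[0]*-1,-e[1]*1)) ,"yawx",np.degrees(np.arctan2(f[1],f[0])),"ctr",(C[0]+C[2])/2)
for z in(.22,.23,.24):print(z,[ray(r2,150+u/4,150+v/4,z).round(3) for u,v in((28,300),(440,190),(225,85))])
r0=load("top0")
E
```

```text
b1 0.062 [ 0.5914 -0.0492] yaw 6.1 len 0.083 0.06
b1 0.088 [ 0.5925 -0.0492] yaw 4.4 len 0.06 0.02
b2 0.062 [0.4688 0.0769] yaw 20.7 len 0.083 0.061
b2 0.088 [0.47   0.0773] yaw 19.3 len 0.06 0.02
b3 0.062 [ 0.4666 -0.0485] yaw 32.9 len 0.084 0.059
b3 0.088 [ 0.4681 -0.0485] yaw 30.7 len 0.059 0.02
[[0.3801 0.336 ]
 [0.4089 0.2266]
 [0.5256 0.2575]] lens y 0.11305915129721905 x 0.12080174662205732 yaw 14.73306691275241 yawx 14.812730700716354 ctr [0.45287519 0.29675514]
0.22 [array([0.506, 0.383, 0.22 ]), array([0.538, 0.265, 0.22 ]), array([0.567, 0.322, 0.22 ])]
0.23 [array([0.51 , 0.377, 0.23 ]), array([0.541, 0.263, 0.23 ]), array([0.569, 0.318, 0.23 ])]
0.24 [array([0.514, 0.372, 0.24 ]), array([0.544, 0.261, 0.24 ]), array([0.571, 0.314, 0.24 ])]
```

```bash
cat >> h.py <<'E'
BX={"b1":(.592,-.0492,5.2),"b2":(.4695,.0772,20),"b3":(.4675,-.0485,31.8)}
GZ=.084
def fz(): 
    f=[]
    for _ in range(4): bot.dwell(.08); f.append(get_obs()["wrist_force"])
    return np.mean(f,0)
def weigh(b):
    x,y,a=BX[b]; q=down(np.radians(a)+np.pi)
    hand.move_gripper(.05,50); bot.reach((x,y,.16),q); f0=fz()
    bot.servo_line((x,y,GZ),velocity=.1); hand.move_gripper(0,50); w=get_obs()["gripper_width"]
    bot.servo_line((x,y,.11),velocity=.06); f1=fz()
    print(b,"width",round(w,4),get_obs()["gripper_width"],"df",(f1-f0).round(2),"t",get_obs()["time_s"])
    return f1-f0
def putback(b):
    x,y,a=BX[b]; bot.servo_line((x,y,GZ+.003),velocity=.06); bot.servo_line((x,y,GZ),velocity=.02)
    print("set",(get_obs()["wrist_force"]).round(2)); hand.move_gripper(.05,50); bot.servo_line((x,y,.16))
E
python3 - <<'E'
from h import *
d=weigh("b2")
if abs(d[2])<2.7:
    putback("b2"); d=weigh("b3")
    if abs(d[2])<2.7:
        putback("b3"); d=weigh("b1")
E
```

```text
b2 width 0.0209 0.02110883093597495 df [ 0.17 -0.24 -1.54] t 9.4333
set [-0.85  0.53  2.2 ]
b3 width 0.0213 0.020923170797837686 df [-0.27  0.27 -5.74] t 14.6167
```

b3 is the full one (5.7 N against 1.5 N). Carrying it to the case.

```bash
cat >> h.py <<'E'
CX,CY,CA=.4535,.297,np.radians(14.8)
E
python3 - <<'E'
from h import *
x,y,a=BX["b3"]
bot.servo_line((x,y,.25),velocity=.2)
bot.reach((CX,CY,.25),down(CA+np.pi)); f0=fz(); print("hold",f0.round(2),get_obs()["gripper_width"])
z=.25; trig=None
bot.servo_line((CX,CY,.15),velocity=.12); print((get_obs()["wrist_force"]-f0).round(2))
bot.servo_line((CX,CY,.106),velocity=.07); print((get_obs()["wrist_force"]-f0).round(2))
for z in np.arange(.104,.0915,-.001):
    bot.servo_line((CX,CY,z),velocity=.02); d=get_obs()["wrist_force"]-f0; print(round(z,4),d.round(2))
    if d[2]>5.5 or np.hypot(d[0],d[1])>8: break
shot("scene","s1"); print(get_obs()["time_s"])
E
```

```text
hold [ 0.25 -0.25 -5.38] 0.020872590612876912
[-0.76 -0.56  0.54]
[-0.15  0.58 -0.18]
0.104 [0.36 0.23 0.25]
0.103 [-0.41  0.79 -0.02]
0.102 [-0.39  0.66 -0.27]
0.101 [-0.72  0.69  1.98]
0.1 [-0.36  0.39  2.54]
0.099 [-0.84  1.43  2.92]
0.098 [-1.08  1.48  3.15]
0.097 [-0.05  0.47  4.4 ]
0.096 [-2.05  1.9   4.47]
0.095 [-3.22  1.27 10.52]
21.4083
```

```bash
python3 - <<'E'
from h import *
bot.servo_line((CX,CY,.0962),velocity=.02)
hand.move_gripper(.045,50); bot.servo_line((CX,CY,.27),velocity=.15)
bot.reach((CX+.02,CY,.34),down(CA+np.pi))
r=shot("wrist","w3"); s=shot("scene","s2"); print(get_obs()["time_s"])
a=cv2.imread("pics/s2.png")[100:300,230:490]
b=cv2.imread("pics/w3.png")
cv2.imwrite("pics/v3.png",np.vstack([cv2.resize(a,(416,320)),cv2.resize(b,(416,260))]))
E
```

```text
23.8167
```

View pics/v3.png

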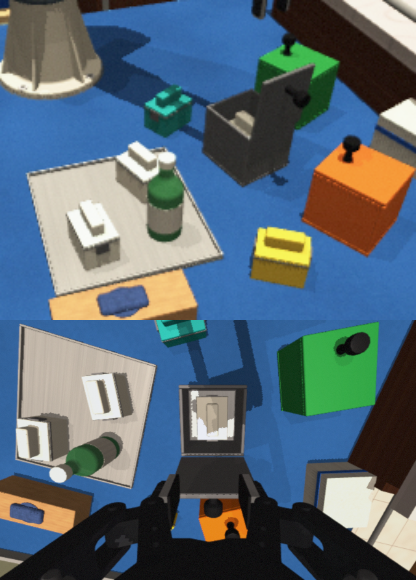

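The box stands upright on the cradle in the case, and both empties are on the tray. Now I'll push the lid over along an arc, offset in y to miss the knob.

```bash
cat > lid.py <<'E'
from h import *
tip=bot.tcp_to_tips; q=down(CA); ca,sa=np.cos(CA),np.sin(CA)
def W(cx,cy,ztip): return (CX+ca*cx-sa*cy, CY+sa*cx+ca*cy, ztip+tip)
def arc(th,r=.095,t=.006,yo=-.043): 
    return W(.063-r*np.cos(th)+t*np.sin(th)+.011, yo, .114+r*np.sin(th)+t*np.cos(th))
E
python3 - <<'E'
from lid import *
hand.move_gripper(0,40)
print([kinematics.solve_ik(arc(t),q) is not None for t in (1.7,1.,.5,0)])
bot.reach(W(.13,-.043,.30),q); bot.servo_line(W(.13,-.043,.114+.095),velocity=.15); f0=fz()
print("start",f0.round(2),get_obs()["time_s"])
for th in np.arange(1.6,.29,-.1):
    bot.servo_line(arc(th),velocity=.08); d=get_obs()["wrist_force"]-f0; print(round(th,2),d.round(1))
    if np.linalg.norm(d)>45: print("STOP");break
shot("scene","s3"); print(get_obs()["time_s"])
cv2.imwrite("pics/v4.png",cv2.resize(cv2.imread("pics/s3.png")[90:300,250:530],None,fx=2,fy=2))
E
```

```text
[True, True, True, True]
start [-0.11  0.12  0.12] 27.975
1.6 [ 0.4  0.1 -0.3]
1.5 [-0.2 -0.   0.1]
1.4 [-0.3 -0.3 -0.3]
1.3 [-0.5 -0.1  0.1]
1.2 [ 0.4 -0.  -0.4]
1.1 [-0.5 -0.  -0.2]
1.0 [-0.2  0.6 -0.3]
0.9 [0.5 0.3 0.6]
0.8 [ 0.2  0.  -1.1]
0.7 [ 1.5 -0.4  0.1]
0.6 [-0.9  0.2  0.6]
0.5 [0.3 0.4 0.3]
0.4 [-0.2  1.  -0.2]
0.3 [0.1 0.5 0.5]
32.2333
```

View pics/v4.png

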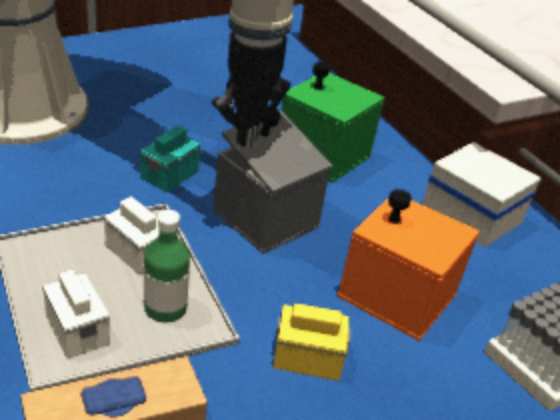

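The lid follows and is about 0.4 rad from shut. Now to finish and press it home.

```bash
python3 - <<'E'
from lid import *
f0=np.zeros(3)
for th in np.arange(.2,-.15,-.04):
    bot.servo_line(arc(th),velocity=.04); f=get_obs()["wrist_force"]; p=get_obs()["position"]; print(round(th,2),f.round(1),"tipz",round(p[2]-tip,4))
    if f[2]>12: break
bot.dwell(.3)
p=get_obs()["position"]; bot.servo_line((p[0],p[1],p[2]+.12)); bot.reach((.40,.0,.42),q)
shot("scene","s4"); shot("wrist","w4"); shot("top","t4"); print(get_obs()["time_s"])
a=cv2.imread("pics/s4.png")[90:300,200:480]; b=cv2.imread("pics/t4.png")[120:280,200:413]
cv2.imwrite("pics/v5.png",np.hstack([cv2.resize(a,(400,300)),cv2.resize(b,(400,300))]))
cv2.imwrite("pics/v5.png",np.vstack([cv2.imread("pics/v5.png"),cv2.resize(cv2.imread("pics/w4.png"),(480,300))[:,:800] if 0 else cv2.copyMakeBorder(cv2.resize(cv2.imread("pics/w4.png"),(480,300)),0,0,0,320,0)]))
E
```

```text
0.2 [-0.2  0.5 -0.3] tipz 0.1384
0.16 [ 0.6 -0.1  0.1] tipz 0.1349
0.12 [-0.9 -0.3  0.1] tipz 0.1311
0.08 [ 0.4 -0.   0.6] tipz 0.1273
0.04 [-0.7  0.1  0.6] tipz 0.1235
-0.0 [-8.2 -4.9 28.1] tipz 0.1222
36.4417
```

View pics/v5.png

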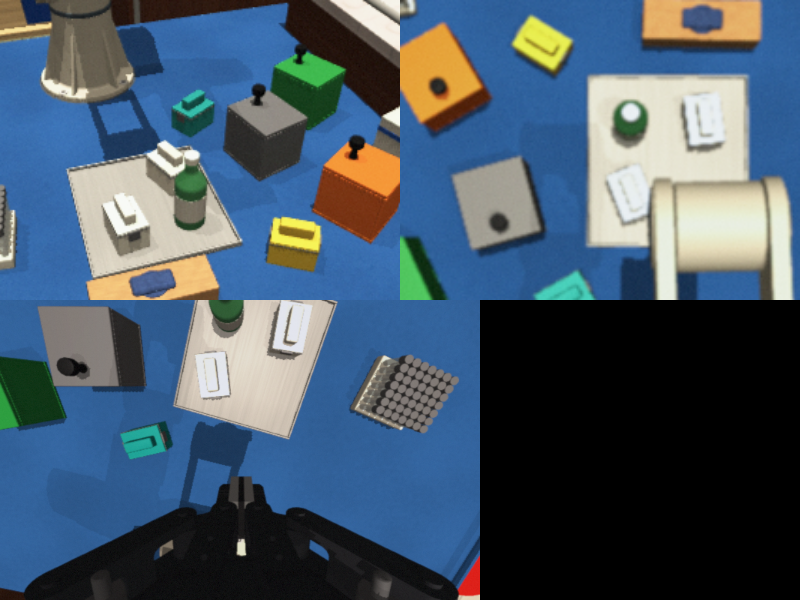

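The lid is flat: it stopped at 0.122 m, which is the rim height plus the lid thickness. The empties and bystanders haven't moved, so I'll hand in.

```bash
python3 -c "
from workcell import *
hand_in()"
```

```text
the job is handed in; nothing more can be done
```

The full sample box is in the transport case with the lid shut, and the job is handed in. My last clock reading was 36.4 s, against the 72 s limit.

- **Finding the full box:** I lifted two boxes. The one at the tray's near left weighed about 1.5 N, so it is empty, and I set it back in its place. The one at the near right weighed about 5.7 N, so it is the full one. The third box was never touched.
- **Placing:** I lowered the full box onto the sprung floor until the floor reached its stop, then released it. It touched at a TCP height of about 0.101 m and the force rose sharply at 0.095 m. A picture afterwards showed it standing upright in the case.
- **Lid:** I pushed it over with closed fingers beside the knob and pressed it down with 28 N. The fingertips stopped at 0.122 m, which is the rim height plus the lid thickness, so the lid is flat.
- **Final pictures:** The lid was flat on the case, both empty boxes stood on the tray, and the bottle, tube pack and glove box appeared unmoved. The arm was clear of everything.

No check failed or disagreed. I had no direct reading of the lid angle or of how far the sprung floor sank, so both are inferred from force, height and pictures.

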